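Dispense the matching bead from the tipping bead wheel

TASK

The customer has chosen the green ocarina and it needs its matching green cord bead from the bead wheel. Turn the wheel so that the pocket with the green bead clicks into place at the spout, then tip the wheel towards the dish so that this bead alone rolls out into it, and lower the wheel gently back onto its level rest. Keep the fingers off the beads, and leave the dish and the other things on the ledge where they are.

Things in the scene. Friction and masses are not known exactly. Their poses are not given: they have to be found in the camera images.
- stand: the fixed wooden stand of the bead wheel: base board 280 x 360 x 15 mm on the ledge, two side cheeks up to 150 mm. Origin on the ledge straight under the wheel's vertical turning axis; z up; its +y axis points from the wheel axis to the spout and dish, -y to the brass handle. The trunnion axis about which the cradle tips runs along its x axis, 20 mm to +y of the origin and 130 mm up.
- knob (a point): point on the wheel's axis at half height of its round dark wooden knob (42 mm across, straight from 189 to 219 mm above the ledge with the cradle level; guard ring and dividers below end at 175 mm). This point belongs to the cradle and does not turn with the wheel: axes as the stand's when level. The wheel turns endlessly both ways and weighs 0.45 kg.
- click_plunger (a point): spring plunger under the wheel (hidden; on the cradle, 80 mm to stand -y of the wheel axis) that makes one click stop per pocket, 60 degrees apart. Turning towards a stop, 0.2 to 0.4 N m resists from 6 to 3 degrees off its seat, then the wheel pulls ahead with 0.2 to 0.5 N m and, let go, seats itself; elsewhere only 0.02 N m of friction. The wheel starts about midway between two clicks.
- pocket_ring (a point): centre of the six pockets, on the wheel axis at the height of the bead centres. Six equal wedge pockets, one bead each, floors sloping to the hub; the pockets end in 31 mm mouths which the guard ring (209 mm outside diameter, 175 mm high) shuts except at the 34 mm spout. With the click seated, a mouth faces the spout exactly; 5 degrees off, the bead cannot pass.
- spout (a point): lip of the spout, middle of its floor at the outer end, on the cradle (tips with it): 135 mm to stand +y of the wheel axis, 154 mm up when level; 34 mm wide between its side walls. Axes as the stand's when level.
- handle (a point): middle of the round brass handle bar for tipping, 14 mm thick, 72 mm clear between its two arms, parallel to the stand's x axis, 175 mm to stand -y of the wheel axis and 148 mm up when level. It tips with the cradle, on an arc about the trunnion axis (195 mm to -y of it and 18 mm above it when level). Lifting takes about 2 N; let go, the cradle falls back and slams.
- cradle (a joint): tipping angle of the cradle in rad: 0 = level on its rest, positive = handle up and spout down, hard stop at 0.62. A bead at the open spout starts to roll at about 0.35; held at 0.5 or more it is out within a second.
- bead_green_c (a point): centre of the green glazed clay bead, a 24 mm ball of about 14 g, loose in one of the six pockets, resting near the hub (bead centre 40 to 45 mm from the wheel axis, 162 mm up). Pockets are wedge-shaped there, so the bead can lie up to 11 degrees either side of its pocket's centre line, and is pushed along by the divider behind it when the wheel turns.
- dish_in (a point): centre of the inner floor of the white ceramic dish that stands on the base board under the spout, 120 mm across the rim, 45 mm high; inner floor 6 mm above its foot, z up
- goat: glossy black clay goat whistle, 115 mm long, standing on the hand-cranked wooden turntable at the right; leave alone
- ocarina: green ceramic ocarina, 110 mm long, lying on the ledge at the left; leave alone
- bird: brown clay bird whistle, 80 mm long, 67 mm high, on the ledge at the left; leave alone
- pine_rack: pine rack with eight drilled holes, 180 x 70 x 40 mm, on the ledge at the left; leave alone
- countersink: steel countersink bit, 46 mm long, on the ledge at the right; leave alone
- mouthpiece: maple whistle mouthpiece, 65 mm long, on the ledge at the far right; leave alone
- bead_black_c (a point): centre of the black bead: round, 24 mm across, 14 g, loose in another pocket of the wheel; it is to stay in the wheel
- bead_red_c (a point): centre of the red bead: round, 24 mm across, 14 g, loose in another pocket of the wheel; it is to stay in the wheel
- bead_white_c (a point): centre of the white bead: round, 24 mm across, 14 g, loose in another pocket of the wheel; it is to stay in the wheel
- bead_yellow_c (a point): centre of the yellow bead: round, 24 mm across, 14 g, loose in another pocket of the wheel; it is to stay in the wheel
- bead_blue_c (a point): centre of the blue bead: round, 24 mm across, 14 g, loose in another pocket of the wheel; it is to stay in the wheel
Mind the look-alikes: they are no part of the job. What is shaped like the part that bears dish_in but pink is not meant.

How it is judged:
On the way, in this order (a step that is already met when the one before it is completed fails the run):
1. the green bead's pocket is turned to the spout while the wheel is level (value of joint cradle below 0.08 rad and y of bead_green_c in the frame of spout above -0.11 m and x of bead_green_c in the frame of spout between -0.016 and 0.016 m), for 0.2 s.
2. the wheel is tipped towards the dish (value of joint cradle above 0.2 rad), for 0.05 s.
3. the green bead has rolled into the dish (horizontal distance between bead_green_c and dish_in below 0.05 m and z of bead_green_c in the frame of dish_in below 0.035 m), for 0.2 s.
At the end, for the whole second after the job is handed in: The green bead lies still inside the dish (within 50 mm of its centre line), the cradle is back level on its rest (under 0.03 rad), the five other beads are still in the wheel and the dish stands upright (all of step 3 and linear speed of bead_green below 0.03 m/s and value of joint cradle below 0.03 rad and height (world z) of each of bead_black_c, bead_red_c, bead_white_c, bead_yellow_c, bead_blue_c above 0.125 m and angle between dish_in's own z axis and vertical below 0.1 rad); the robot touches nothing.
It fails at once if a bead other than the green one leaves the wheel (height (world z) of any of bead_black_c, bead_red_c, bead_white_c, bead_yellow_c, bead_blue_c below 0.11 m).
It fails at once if the fingers touch a bead (contact force between the fingers and bead_green above 0.5 N or contact force between the fingers and bead_black above 0.5 N or contact force between the fingers and bead_red above 0.5 N or contact force between the fingers and bead_white above 0.5 N or contact force between the fingers and bead_yellow above 0.5 N or contact force between the fingers and bead_blue above 0.5 N).
It fails at once if the cradle is dropped or slammed back down instead of being lowered (velocity of joint cradle below -2 rad/s).
It fails at once if the dish is shifted by more than 25 mm (distance of dish_in from where it was at the start of the episode above 0.025 m).
It fails at once if one of the stall's other things is moved by more than 20 mm (distance of any of goat, ocarina, bird, pine_rack, countersink, mouthpiece from where it was at the start of the episode above 0.02 m).
It also fails if it takes over 67 s, if anything falls off the work surface, if the arm or the gripper's body presses on something with over 40 N, if the wrist force passes 120 N, or if a joint passes its speed limit or range.

ROBOT

A 7-joint arm with a two-finger parallel gripper is mounted at the origin on the work surface. World frame = base frame: x ahead of the robot, y to its left, z up, the work surface at z = 0. Lengths are in m, angles in rad, forces in N, time in s.
With the tool pointing down it reaches from about 0.4 to 0.85 m from the base axis. Payload 4.5 kg.
Tool frame: the origin (TCP) lies on the mounting face of the last link; the fingertips stand 166 mm ahead of it and the grasp point (between the pads) lies 147 mm ahead of it; z points along the fingers, y is the line along which they close (so a half turn about z gives the same grasp; the last joint's range is limited). The gripper opens to 88 mm and grips with 3 to 60 N. Pads are 18 mm wide; open, the fingers measure 123 mm over their backs; the gripper's body (75 mm by 187 mm) begins 45 mm behind the grasp point.
Start: joints at [0.034, 0.689, -0.195, 1.565, 0.157, 0.902, -0.215], TCP at [0.625, 0, 0.405] pointing down, gripper open.
Joint ranges: [-3.01, 3.01], [-0.46, 2.08], [-1.47, 1.51], [0.13, 2.56], [-1, 4.14], [0.04, 2.09], [-2.66, 2.66]. Speed limits (rad/s): [2.57, 2.57, 3.14, 3.14, 3.14, 3.14, 3.14].

INTERFACE

Orientations are given as a unit quaternion [x, y, z, w].
In Python, from plant import r, snapshot gives the robot as it stands. The module is installed in compiled form; this text tells all that it offers.
- The arm moves only by the tool move_arm, never from a script. Its argument "rows" is a list of rows, each a list of 5 numbers: the shift along the tool's x, y, z in m, then the turn about the tool's z in rad, then the finger opening in m, from 0 to 0.0881. In form: [[dx, dy, dz, spin, claw], ...]. A call has 1 to 10 rows; each row shifts and turns the commanded pose from where the row before left it, along the tool's axes as they then stand; what a row does not reach is not made up. A row lasts 1/12 s, in which the tool goes at most 41.7 mm and 7.16 degrees, less where a joint would pass 70% of its speed; a pose out of reach is approached as far as the arm can. A call with a gripper value outside its range is refused whole. The fingers move at their own pace and stop on an object; "newtons" is the grip in N (left out, the last holds). Time passes only in rows, so rows that do not move let the fingers close. It gives the time, the measured TCP pose, the force, the opening and the grip force at its end, in the units of the state.
- r.get_state(): the state, without advancing time (a new reading comes with each control period).
- snapshot(name): name is "scene" or "side" or "wrist"; returns a dict with "color" (400x640x3 uint8, red, green, blue), "depth" (400x640 float32, m along the optical axis (not along the pixel's ray), 0 where there is no reading), "mtx" (3x3 intrinsics, pixels), "eye" and "orientation" of the camera in the world. Camera axes: x right, y up, looking along -z (the intrinsics and any distortion apply to the point x, -y, -z); pixel columns grow to the right and rows downward; lengths in m; the calibration is good to about 2 mm. A picture is of the moment at which its call begins.
- r.finish_job(): hands the job in; it is judged then, once.
The state is a dict: "clock": time; "q": joint angles; "qd": joint speeds; "joint_torque": joint torques, N m; "tool_pos": TCP position; "eef_rot": TCP orientation; "contact_force": force on the tool from outside, world axes, zero at the start; "moment": the same for the moment, N m; "opening": opening from 0.0 (shut) to 1.0 (fully open); "finger_force": force on a finger pad.
Only numpy, scipy, OpenCV 4.12 (cv2) and the standard library are available. Lean on these libraries where they do the work, as an engineer would, in place of code of your own. Each camera call takes 0.05 s, during which the arm holds its last target. There are 200 camera calls.

## Working session

There is one attempt and no reset: what is moved stays moved. The work goes in short steps, Python scripts to look and compute and a tool call to move; the robot and the scene stay as the last step left them, time stands still between calls to the robot, and variables do not carry over. Pictures are saved under pics/ and viewed, at most 10 in all, crops included, and the job is handed in when it is done.

Besides the shell and the picture viewer there is one more tool, called after "Emit:" by a JSON object that holds its "fn" and its "kwargs". move_arm: Moves the arm, as the interface text tells. Its arguments: {"type":"object","properties":{"rows":{"type":"array"},"newtons":{"type":"number"}},"required":["rows"]}

```bash
mkdir -p pics; cat > h.py <<'E'
import numpy as np,cv2
from scipy.spatial.transform import Rotation as R
from plant import r,snapshot
def cloud(s):
    d=s["depth"];K=np.array(s["mtx"]);v,u=np.indices(d.shape)
    x=(u-K[0,2])/K[0,0]*d;y=(v-K[1,2])/K[1,1]*d
    return np.stack([x,-y,-d],-1)@R.from_quat(s["orientation"]).as_matrix().T+np.array(s["eye"])
def plane(s,u,v,z):
    K=np.array(s["mtx"]);d=R.from_quat(s["orientation"]).apply([(u-K[0,2])/K[0,0],-(v-K[1,2])/K[1,1],-1]);e=np.array(s["eye"])
    return e+d*(z-e[2])/d[2]
def save(s,n): cv2.imwrite("pics/"+n,cv2.cvtColor(s["color"],cv2.COLOR_RGB2BGR))
E
python3 - <<'E'
from h import *
import pickle
print(r.get_state())
S={n:snapshot(n) for n in("scene","side","wrist")}
pickle.dump(S,open("s0.pkl","wb"))
for n in S: save(S[n],n+"0.png"); print(n,S[n]["eye"],S[n]["orientation"],np.array(S[n]["mtx"]).tolist())
E
```

```text
{'clock': 0.0, 'q': array([ 0.03380119,  0.68999962, -0.19452556,  1.56635384,  0.15734385,
        0.90245647, -0.21508338]), 'qd': array([ 0.00098478, -0.00134974,  0.00101013, -0.00073643, -0.00019974,
       -0.00039405,  0.00030934]), 'joint_torque': array([ 3.38560185e-04, -5.27571630e+01, -1.26686912e+00, -1.53434461e+01,
       -5.26333472e-02,  6.56995355e-03,  1.65937727e-04]), 'tool_pos': array([ 6.24675162e-01, -2.74186032e-05,  4.03897670e-01]), 'eef_rot': array([ 7.07057991e-01,  7.07154983e-01, -6.94956670e-04, -5.87645253e-04]), 'contact_force': array([ 0.34871084, -0.4603696 , -0.19440988]), 'moment': array([0.01622733, 0.04011901, 0.02526995]), 'finger_force': 0.0, 'opening': 0.9993650669972339}
scene [ 1.33759382 -0.51134378  0.76636171] [0.41400333 0.22606487 0.43179755 0.76879568] [[413.7313402545071, 0.0, 321.65502137270414], [0.0, 413.7313402545071, 199.22699017731293], [0.0, 0.0, 1.0]]
side [ 0.28400294 -0.77078798  0.90728849] [ 0.39105485 -0.05724525 -0.12195013  0.91045442] [[406.32089045795885, 0.0, 320.46662450223295], [0.0, 406.32089045795885, 203.13002152558673], [0.0, 0.0, 1.0]]
wrist [0.62451269 0.07732807 0.38405649] [-1.49149752e-01  1.13257034e-03  9.97936895e-05  9.88813966e-01] [[323.7525070411871, 0.0, 323.01497100012443], [0.0, 323.7525070411871, 198.45252256310275], [0.0, 0.0, 1.0]]
```

View pics/scene0.png

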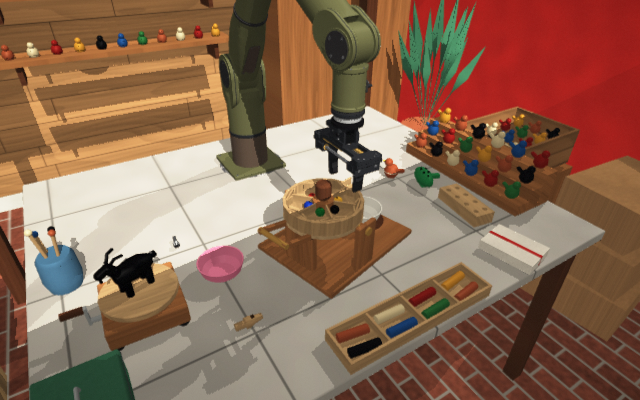

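View pics/wrist0.png

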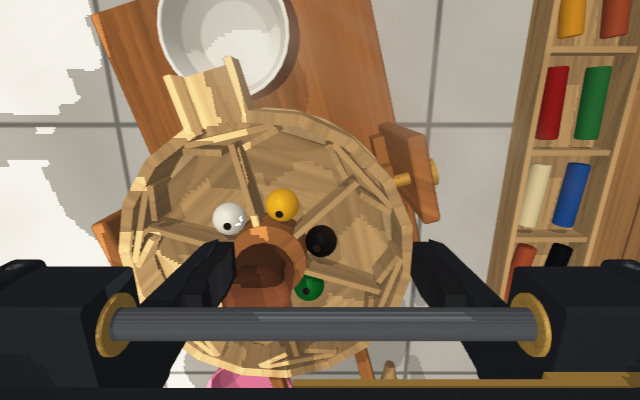

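The wrist view shows the wheel, knob (~268,265) and white dish (225,45) with the spout at (210,95). The green bead is at (309,288), clockwise from black (320,240), yellow (282,205) and white (228,218). The pink bowl, at scene (220,263), is the decoy; the white dish under the spout is the one meant. Next I'll measure the stand's axis and yaw.

```bash
cat > m.py <<'E'
from h import *
import pickle
from scipy.optimize import least_squares
S=pickle.load(open("s0.pkl","rb"))
def circ(p):
    f=least_squares(lambda c:np.hypot(p[:,0]-c[0],p[:,1]-c[1])-c[2],[p[:,0].mean(),p[:,1].mean(),.05],loss="soft_l1",f_scale=.003);return f.x
g=None
for n in("scene","side","wrist"):
    P=cloud(S[n]);ok=S[n]["depth"]>0
    c=np.array([.6,0.0]) if g is None else g
    for i in range(4):
        d=np.hypot(*(P[...,:2]-c).transpose(2,0,1))
        m=ok&(abs(P[...,2]-.175)<.004)&(d>.08)&(d<.125)
        f=circ(P[m][:,:2]);c=f[:2]
    print(n,"ring",m.sum(),f.round(4),P[m][:,2].mean())
    d=np.hypot(*(P[...,:2]-c).transpose(2,0,1))
    k=ok&(d<.04)&(P[...,2]>.214)&(P[...,2]<.226);print(" knob top",k.sum(),P[k].mean(0).round(4) if k.any() else 0)
    C=S[n]["color"].astype(int)
    w=ok&(C.min(-1)>150)&(C.max(-1)-C.min(-1)<35)&(P[...,2]>.03)&(P[...,2]<.075)&(d>.1)&(d<.25)
    if w.sum()>20: 
        t=w&(P[...,2]>.055);print(" dish rim",t.sum(),circ(P[t][:,:2]).round(4),P[w][:,2].max())
    h=ok&(d>.155)&(d<.2)&(abs(P[...,2]-.148)<.012)
    if h.sum()>5:
        q=P[h];print(" handle?",h.sum(),q.mean(0).round(4),np.linalg.svd(q-q.mean(0),full_matrices=0)[2][0].round(3),np.ptp(q,0).round(3))
    b=ok&(abs(P[...,2]-.015)<.003)&(d<.25)&(C[...,0]-C[...,2]>40)
    if b.sum()>500: print(" board rect",cv2.minAreaRect((P[b][:,:2]*1000).astype(np.float32)))
P=cloud(S["wrist"])
for nm,u,v in(("green",309,288),("black",320,240),("yellow",282,205),("white",228,218),("spoutR",232,62),("spoutL",172,80)):print(nm,P[v,u].round(4))
s=S["side"];save(s,"x.png")
E
python3 m.py
```

```text
scene ring 784 [ 0.5855 -0.0371  0.0979] 0.17348852577742793
 knob top 142 [ 0.5903 -0.04    0.2209]
 dish rim 60 [0.535  0.1325 0.0577] 0.06245918814864604
 handle? 301 [ 0.6369 -0.2017  0.1493] [ 0.956  0.292 -0.021] [0.1   0.057 0.019]
 board rect ((579.770263671875, -22.708984375), (284.4953918457031, 450.3022766113281), 15.452314376831055)
side ring 632 [ 0.5818 -0.0378  0.0982] 0.17243721895163322
 knob top 144 [ 0.5804 -0.0419  0.22  ]
 handle? 303 [ 0.6253 -0.2049  0.1481] [-0.965 -0.262 -0.007] [0.101 0.058 0.018]
 board rect ((580.592529296875, -38.349151611328125), (281.85101318359375, 469.8720397949219), 14.510218620300293)
wrist ring 14139 [ 0.584  -0.0334  0.0976] 0.1745819405025596
 knob top 2382 [ 0.5873 -0.0254  0.2226]
 dish rim 905 [0.5338 0.1364 0.057 ] 0.06277484410103878
 handle? 58 [ 0.6634 -0.1685  0.1458] [-0.958 -0.27  -0.097] [0.084 0.027 0.013]
 board rect ((590.1870727539062, 79.55154418945312), (227.26101684570312, 401.8382263183594), 70.699951171875)
green [ 0.6135 -0.0581  0.1725]
black [ 0.6219 -0.0189  0.1726]
yellow [0.5958 0.0072 0.1723]
white [ 0.558  -0.002   0.1733]
spoutR [0.5695 0.0982 0.1748]
spoutL [0.5325 0.0881 0.1755]
```

View pics/side0.png

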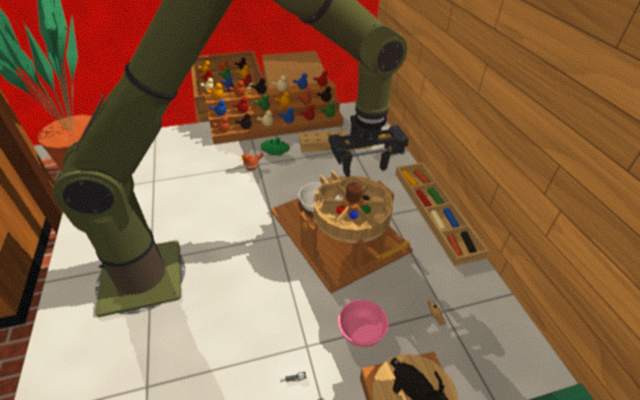

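Cross-checks agree:

| Measurement | Value | Check |
|---|---|---|
| Wheel axis | (0.5845, -0.035) | The handle's mean position gives the same axis |
| Stand yaw | about 15.2° | — |
| Ring height | 0.175 | Matches the spec |
| Bead tops | 0.173 | Match the spec |

The green bead is about 144° clockwise from the spout, so its pocket is at about 150°. I'll turn the wheel 150° counter-clockwise, pre-spinning the tool the other way first.

Emit:
{"fn": "move_arm", "kwargs": {"rows": [[-0.0175,-0.02,0,0,0.088],[-0.0175,-0.02,0,0,0.088],[0,0,0,0.12,0.088],[0,0,0,0.12,0.088],[0,0,0,0.12,0.088],[0,0,0,0.12,0.088],[0,0,0,0.12,0.088],[0,0,0,0.12,0.088],[0,0,0,0.12,0.088],[0,0,0,0,0.088]]}}

```text
clock: 0.98
tool_pos: [0.5849, -0.0347, 0.4045]
eef_rot: [0.934, 0.356, -0.0, 0.0]
contact_force: [-0.2, 0.1, 0.8]
opening: 0.997
finger_force: 0.0
```

```bash
python3 -c "
from h import *
s=r.get_state();print(s['q'].round(3),s['tool_pos'],R.from_quat(s['eef_rot']).as_matrix().round(3))
w=snapshot('wrist');save(w,'w1.png');P=cloud(w);C=w['color'].astype(int)
k=(w['depth']>0)&(abs(P[...,2]-.221)<.006)&(np.hypot(P[...,0]-.5845,P[...,1]+.035)<.045)
pt=np.argwhere(k)[:,::-1].astype(np.int32);print(k.sum(),cv2.minEnclosingCircle(pt))
q=P[k];print(q.mean(0),np.median(q[:,2]),cv2.minEnclosingCircle((q[:,:2]).astype(np.float32)))
t=k&(abs(P[...,2]-q[:,2].max())<.002);print(t.sum(),P[t].mean(0),cv2.minEnclosingCircle(P[t][:,:2].astype(np.float32)))
"
```

```text
[-0.048  0.634  0.049  1.695 -0.039  0.814 -0.825] [ 0.58492015 -0.03472111  0.40447108] [[ 0.746  0.665 -0.001]
 [ 0.665 -0.746 -0.   ]
 [-0.001 -0.    -1.   ]]
4024 ((323.44403076171875, 241.41366577148438), 36.73158264160156)
[ 0.58631746 -0.03251053  0.22329211] 0.22400091226939622 ((0.5841827392578125, -0.03429111838340759), 0.020779293030500412)
982 [ 0.58449844 -0.0341551   0.22510644] ((0.5839952826499939, -0.03450098633766174), 0.016720900312066078)
```

Emit:
{"fn": "move_arm", "kwargs": {"rows": [[0,0,0,0.12,0.088],[0,0,0,0.12,0.088],[0,0,0,0.12,0.088],[0,0,0,0.12,0.088],[0,0,0.025,0,0.088],[0,0,0.0255,0,0.088],[0,0,0,0,0.088],[0,0,0,0,0.03],[0,0,0,0,0.03],[0,0,0,0,0.03]], "newtons": 45}}

```text
clock: 1.87
tool_pos: [0.5856, -0.0352, 0.3557]
eef_rot: [0.992, 0.125, 0.001, 0.0]
contact_force: [-0.5, -0.3, -0.0]
opening: 0.798
finger_force: 0.0
```

Emit:
{"fn": "move_arm", "kwargs": {"rows": [[0,0,0,0,0.03],[0,0,0,0,0.03],[0,0,0,0,0.03],[0,0,0,-0.03,0.03],[0,0,0,-0.05,0.03]]}}

```text
clock: 2.28
tool_pos: [0.5851, -0.0351, 0.3546]
eef_rot: [0.986, 0.166, 0.0, 0.0]
contact_force: [0.3, -0.3, 1.6]
opening: 0.464
finger_force: 45.0
```

```bash
python3 -c "
from h import *
s=r.get_state();print(s['q'].round(3),s['tool_pos'],s['moment'],s['contact_force'],s['opening']*.0881)"
```

```text
[-0.104  0.705  0.147  1.748 -0.147  0.698 -1.116] [ 0.58509392 -0.03513404  0.3546022 ] [-0.03468885  0.11825742 -0.03667276] [ 0.25488539 -0.27967056  1.58059915] 0.04088564200919463
```

Emit:
{"fn": "move_arm", "kwargs": {"rows": [[0,0,0,-0.1,0.03],[0,0,0,-0.1,0.03],[0,0,0,-0.1,0.03],[0,0,0,-0.1,0.03],[0,0,0,-0.1,0.03],[0,0,0,-0.1,0.03],[0,0,0,-0.1,0.03],[0,0,0,-0.1,0.03],[0,0,0,-0.1,0.03],[0,0,0,-0.1,0.03]]}}

```text
clock: 3.12
tool_pos: [0.5845, -0.0345, 0.3546]
eef_rot: [0.785, 0.62, -0.0, -0.001]
contact_force: [-2.2, 0.4, 2.4]
opening: 0.459
finger_force: 45.0
```

Emit:
{"fn": "move_arm", "kwargs": {"rows": [[0,0,0,-0.1,0.03],[0,0,0,-0.1,0.03],[0,0,0,-0.1,0.03],[0,0,0,-0.1,0.03],[0,0,0,-0.1,0.03],[0,0,0,-0.1,0.03],[0,0,0,-0.1,0.03],[0,0,0,-0.1,0.03],[0,0,0,-0.1,0.03],[0,0,0,-0.1,0.03]]}}

```text
clock: 3.95
tool_pos: [0.5838, -0.0347, 0.3546]
eef_rot: [0.391, 0.92, -0.001, -0.001]
contact_force: [-6.0, 1.2, 4.7]
opening: 0.462
finger_force: 45.0
```

Emit:
{"fn": "move_arm", "kwargs": {"rows": [[0,0,0,-0.1,0.03],[0,0,0,-0.1,0.03],[0,0,0,-0.1,0.03],[0,0,0,-0.1,0.03],[0,0,0,-0.1,0.03],[0,0,0,-0.04,0.03],[0,0,0,0,0.03],[0,0,0,0,0.03],[0,0,0,0,0.03]]}}

```text
clock: 4.7
tool_pos: [0.5835, -0.0351, 0.3546]
eef_rot: [0.135, 0.991, -0.001, -0.002]
contact_force: [-5.8, -0.5, 6.3]
opening: 0.46
finger_force: 45.0
```

```bash
python3 -c "
from h import *
s=r.get_state();print(s['q'].round(3),s['tool_pos'],s['moment'],s['contact_force'])
w=snapshot('wrist');save(w,'w2.png');save(snapshot('side'),'s2.png')"
```

```text
[ 0.315  0.753 -0.588  1.728  0.539  0.832  0.777] [ 0.58354188 -0.03508274  0.35456009] [ 0.28914962  1.08980741 -0.13888954] [-5.82583296 -0.47332287  6.29368927]
```

View pics/w2.png

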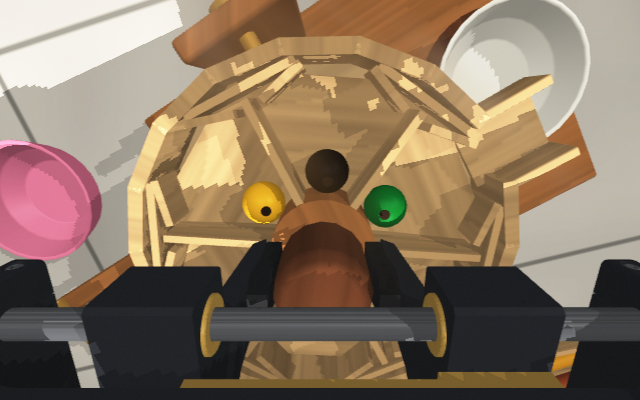

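The green bead (385,206) is now in the pocket facing the spout at the upper right. I'll release the knob so the wheel can seat, then lift and check.

Emit:
{"fn": "move_arm", "kwargs": {"rows": [[0,0,0,0,0.088],[0,0,0,0,0.088],[0,0,0,0,0.088],[0,0,0,0,0.088],[0,0,-0.035,0,0.088],[0,0,-0.035,0,0.088],[0,0,0,0,0.088],[0,0,0,0,0.088]]}}

```text
clock: 5.47
tool_pos: [0.5857, -0.0347, 0.4262]
eef_rot: [0.135, 0.991, 0.0, 0.002]
contact_force: [-0.1, 0.2, 0.1]
opening: 0.996
finger_force: 0.0
```

```bash
cat > b.py <<'E'
from h import *
s=r.get_state();print(s['q'].round(3),s['tool_pos'],s['eef_rot'],s['contact_force'],s['clock'])
c=np.array([.5842,-.0345]);a=np.radians(15.2);X=np.array([np.cos(a),np.sin(a)]);Y=np.array([-X[1],X[0]])
for n in("wrist","scene","side"):
    w=snapshot(n);P=cloud(w);hsv=cv2.cvtColor(w["color"],cv2.COLOR_RGB2HSV)
    d=np.hypot(*(P[...,:2]-c).transpose(2,0,1))
    m=(w["depth"]>0)&(hsv[...,0]>40)&(hsv[...,0]<85)&(hsv[...,1]>120)&(d<.23)&(P[...,2]<.19)
    v,u=np.nonzero(m)
    if len(u)<10: continue
    b=plane(w,(u.min()+u.max())/2,(v.min()+v.max())/2,.162 if P[m][:,2].mean()>.14 else .035)
    print(n,len(u),u.mean(),v.mean(),P[m].mean(0).round(4),"centre stand xy",((b[:2]-c)@X).round(4),((b[:2]-c)@Y).round(4))
    save(w,"b_%s.png"%n)
E
python3 b.py
```

```text
[ 0.345  0.67  -0.641  1.648  0.466  0.975  0.843] [ 0.58572433 -0.03472808  0.42620838] [1.35025874e-01 9.90838944e-01 4.26410070e-04 2.45319464e-03] [-0.1082541   0.2182751   0.14178818] 5.4667
wrist 707 366.0848656294201 171.33380480905234 [0.5718 0.0038 0.1691] centre stand xy 0.0001 0.0402
scene 18 334.5 194.61111111111111 [0.5767 0.0049 0.1686] centre stand xy -0.0038 0.048
side 11 343.6363636363636 192.9090909090909 [0.57   0.0017 0.1688] centre stand xy -0.0003 0.0447
```

View pics/b_wrist.png

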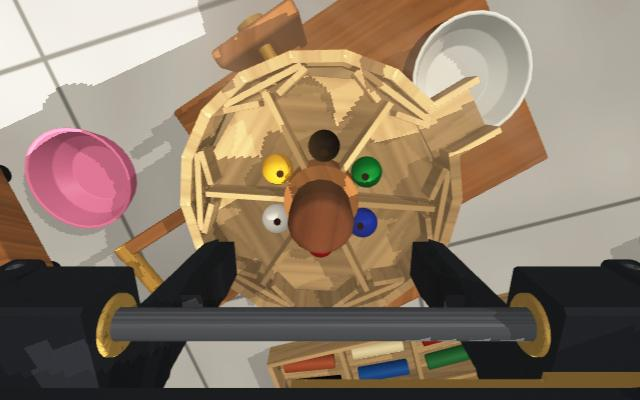

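The green pocket, with its bead at (366,171), lies in line with the spout at (460,120). The bead measures x≈0, y≈-0.095 in the spout frame, so step 1 is met. I'll check the click seat from the divider angles and refine the handle position in one script.

```bash
python3 - <<'E'
from h import *
c=np.array([.5842,-.0345]);a=np.radians(15.2);X=np.array([np.cos(a),np.sin(a)]);Y=np.array([-X[1],X[0]])
for n in("wrist","scene","side"):
    w=snapshot(n);P=cloud(w);Q=np.stack([(P[...,:2]-c)@X,(P[...,:2]-c)@Y],-1);ok=w["depth"]>0
    rr=np.hypot(Q[...,0],Q[...,1])
    if n=="wrist":
        m=ok&(P[...,2]>.170)&(P[...,2]<.179)&(rr>.055)&(rr<.082)
        th=np.degrees(np.arctan2(Q[...,0],Q[...,1]))[m]
        h,e=np.histogram(th,np.arange(-180,181,4))
        print([(int(x),int(k)) for x,k in zip(e,h) if k>30])
        z=np.exp(6j*np.radians(th)).mean();print("mean divider phase deg (30=seated)",np.degrees(np.angle(z))/6,abs(z))
    h=ok&(Q[...,1]<-.16)&(Q[...,1]>-.19)&(abs(Q[...,0])<.034)&(abs(P[...,2]-.148)<.012)
    q=np.c_[Q[h],P[h][:,2]];
    if len(q)>10: print(n,len(q),"handle mean",q.mean(0).round(4),"ymin/max",q[:,1].min().round(4),q[:,1].max().round(4),"ztop",np.percentile(q[:,2],95).round(4))
    if len(q)>10: print("  slope",np.polyfit(q[:,0],q[:,1],1).round(4))
g=c-.175*Y;print("handle expected",g)
E
```

```text
[(-148, 138), (-144, 126), (-88, 181), (-84, 91), (-28, 264), (32, 240), (92, 165), (152, 126), (156, 57)]
mean divider phase deg (30=seated) -25.190496918841266 0.9581289203087892
wrist 580 handle mean [-0.0178 -0.1708  0.1521] ymin/max -0.1804 -0.1665 ztop 0.1552
  slope [-0.0705 -0.172 ]
scene 136 handle mean [ 0.0008 -0.18    0.1511] ymin/max -0.1851 -0.171 ztop 0.1546
  slope [ 0.0048 -0.18  ]
side 146 handle mean [-0.0008 -0.1798  0.1497] ymin/max -0.1848 -0.1714 ztop 0.1535
  slope [ 0.0018 -0.1798]
handle expected [ 0.63008311 -0.20337789]
```

The divider phase is about 34.8°, so the wheel is roughly 5° short of its seat. The holding torque I measured agrees with that. I'll re-grip and turn about 5° further.

Emit:
{"fn": "move_arm", "kwargs": {"rows": [[0,0,0.035,0,0.088],[0,0,0.035,0,0.088],[0,0,0,0,0.088],[0,0,0,0,0.03],[0,0,0,0,0.03],[0,0,0,0,0.03],[0,0,0,0,0.03],[0,0,0,0,0.03],[0,0,0,0,0.03]], "newtons": 45}}

```text
clock: 6.52
tool_pos: [0.5852, -0.0349, 0.3552]
eef_rot: [0.135, 0.991, 0.0, 0.001]
contact_force: [-1.3, 0.8, 0.5]
opening: 0.573
finger_force: 0.0
```

Emit:
{"fn": "move_arm", "kwargs": {"rows": [[0,0,0,-0.03,0.03],[0,0,0,-0.03,0.03],[0,0,0,-0.03,0.03],[0,0,0,0,0.03],[0,0,0,0,0.03]]}}

```text
clock: 6.93
tool_pos: [0.5849, -0.0354, 0.3548]
eef_rot: [0.088, 0.996, -0.001, 0.0]
contact_force: [-1.8, -2.0, 5.4]
opening: 0.458
finger_force: 45.0
```

```bash
python3 -c "
from h import *
s=r.get_state();print(s['tool_pos'],s['moment'],s['contact_force'],s['eef_rot'])"
```

```text
[ 0.5849075  -0.03540369  0.35477263] [-0.50754881  0.3341739   0.56550107] [-1.79230972 -1.98932313  5.35355033] [ 8.84078643e-02  9.96083995e-01 -8.26389655e-04  2.01994033e-04]
```

Emit:
{"fn": "move_arm", "kwargs": {"rows": [[0,0,0,0,0.088],[0,0,0,0,0.088],[0,0,0,0,0.088],[0,0,0,0,0.088],[0,0,-0.035,0,0.088],[0,0,-0.035,0,0.088],[0,0,0,0,0.088],[0,0,0,0,0.088]]}}

```text
clock: 7.6
tool_pos: [0.5856, -0.0345, 0.4261]
eef_rot: [0.09, 0.996, 0.0, 0.002]
contact_force: [-0.0, -0.7, -1.0]
opening: 0.999
finger_force: 0.0
```

```bash
cat > ph.py <<'E'
from h import *
c=np.array([.5842,-.0345]);a=np.radians(15.2);X=np.array([np.cos(a),np.sin(a)]);Y=np.array([-X[1],X[0]])
w=snapshot("wrist");P=cloud(w);Q=np.stack([(P[...,:2]-c)@X,(P[...,:2]-c)@Y],-1);rr=np.hypot(Q[...,0],Q[...,1])
m=(w["depth"]>0)&(P[...,2]>.170)&(P[...,2]<.179)&(rr>.055)&(rr<.082)
th=np.degrees(np.arctan2(Q[...,0],Q[...,1]))[m];z=np.exp(6j*np.radians(th)).mean();print("phase (30=seated)",np.degrees(np.angle(z))/6%60,abs(z))
m=(w["depth"]>0)&(P[...,2]>.168)&(P[...,2]<.18)&(rr>.115)&(rr<.14)&(Q[...,1]>.08)&(abs(Q[...,0])<.04)
print("spout wall x mid",(np.median(Q[m&(Q[...,0]>0)][:,0])+np.median(Q[m&(Q[...,0]<0)][:,0]))/2,m.sum())
E
python3 ph.py; python3 b.py
```

```text
phase (30=seated) 30.354658587790865 0.9578113809589356
spout wall x mid -0.0021917413972442346 616
[ 0.358  0.678 -0.666  1.65   0.485  0.984  0.915] [ 0.58500987 -0.03491951  0.42451127] [9.01630241e-02 9.95926869e-01 1.70715118e-05 5.47834497e-04] [-0.26187099 -0.26881591  0.07432301] 7.65
wrist 712 367.78511235955057 174.6011235955056 [0.5691 0.0028 0.169 ] centre stand xy -0.0026 0.0402
scene 14 333.85714285714283 194.07142857142858 [0.5721 0.0059 0.1674] centre stand xy -0.0064 0.0489
side 16 343.1875 193.3125 [0.5684 0.0007 0.1685] centre stand xy -0.0026 0.0437
```

The wheel is seated: the phase is 30.35° and the torque now pulls ahead. Next I'll align the tool with the handle and move over it.

Emit:
{"fn": "move_arm", "kwargs": {"rows": [[0,0,0,-0.115,0.044],[0,0,0,-0.11,0.044],[0,0,0,-0.11,0.044],[0,0,0,-0.11,0.044],[0,-0.035,0,0,0.044],[0,-0.035,0,0,0.044],[0,-0.035,0,0,0.044],[0,-0.035,0,0,0.044],[0,-0.0345,0,0,0.044],[0,0,0,0,0.044]], "newtons": 10}}

```text
clock: 8.63
tool_pos: [0.6306, -0.2128, 0.4214]
eef_rot: [-0.126, 0.992, -0.003, -0.002]
contact_force: [-0.8, -0.3, -0.7]
opening: 0.497
finger_force: 0.0
```

```bash
python3 - <<'E'
from h import *
s=r.get_state();p=s['tool_pos'];M=R.from_quat(s['eef_rot']).as_matrix()
print(s['q'].round(3),p,M.round(3),s['opening']*.0881)
print("to handle, tool axes",M.T@(np.array([.6301,-.2034,.295])-p))
w=snapshot("wrist");save(w,"w4.png")
E
```

```text
[ 0.627  0.82  -0.772  1.393  0.594  1.168  1.604] [ 0.63062002 -0.21280408  0.42144849] [[-0.968 -0.249 -0.002]
 [-0.249  0.968 -0.006]
 [ 0.004 -0.005 -1.   ]] 0.043758529437824954
to handle, tool axes [-0.00230799  0.00985526  0.12639412]
```

View pics/w4.png

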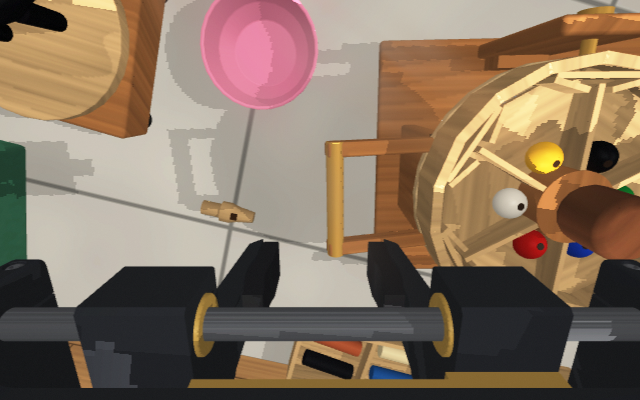

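The handle bar appears at about (337,200), between the finger lines. I'll measure it again with the tool settled before descending.

```bash
cat > hd.py <<'E'
from h import *
w=snapshot("wrist");P=cloud(w)
s=r.get_state();p=s['tool_pos'];M=R.from_quat(s['eef_rot']).as_matrix();print(p,s['clock'])
c=np.array([.5842,-.0345]);a=np.radians(15.2);X=np.array([np.cos(a),np.sin(a)]);Y=np.array([-X[1],X[0]])
Q=np.stack([(P[...,:2]-c)@X,(P[...,:2]-c)@Y],-1)
h=(w["depth"]>0)&(abs(Q[...,1]+.175)<.02)&(abs(Q[...,0])<.03)&(abs(P[...,2]-.15)<.015)
q=np.c_[Q[h],P[h][:,2]];print(len(q),q.min(0),q.max(0),np.polyfit(q[:,0],q[:,1],1))
y=(np.percentile(q[:,1],1)+np.percentile(q[:,1],99))/2
g=c+y*Y;print("handle",g,y,"to go (tool)",M.T@(np.r_[g,.295]-p))
E
python3 hd.py
```

```text
[ 0.63024836 -0.2051901   0.42234932] 8.7333
1221 [-0.0299928  -0.18159538  0.14752088] [ 0.02998811 -0.1678244   0.15695637] [ 0.00342234 -0.17458879]
handle [ 0.6299986  -0.20306684] -0.17467767416239194 to go (tool) [-0.00059065  0.00195259  0.12735092]
```

Emit:
{"fn": "move_arm", "kwargs": {"rows": [[0,0.0005,0.03,0,0.044],[0,0,0.03,0,0.044],[0,0,0.03,0,0.044],[0,0,0.02,0,0.044],[0,0,0.01,0,0.044],[0,0,0.007,0,0.044],[0,0,0,0,0.044],[0,0,0,0,0.044]]}}

```text
clock: 9.4
tool_pos: [0.6309, -0.2022, 0.2982]
eef_rot: [-0.132, 0.991, 0.0, 0.001]
contact_force: [-0.5, 0.1, 1.3]
opening: 0.497
finger_force: 0.0
```

```bash
python3 - <<'E'
from h import *
s=r.get_state();p=s['tool_pos'];M=R.from_quat(s['eef_rot']).as_matrix()
print(s['q'].round(3),p,s['contact_force'],"to go",M.T@(np.array([.6300,-.2031,.295])-p))
E
```

```text
[ 0.592  0.95  -0.706  1.517  0.71   0.942  1.5  ] [ 0.63091514 -0.20216905  0.29815579] [-0.51589184  0.05805692  1.33512858] to go [ 0.00113184 -0.00065878  0.00315406]
```

Emit:
{"fn": "move_arm", "kwargs": {"rows": [[0,0,0.002,0,0.005],[0,0,0,0,0.005],[0,0,0,0,0.005],[0,0,0,0,0.005],[0,0,0,0,0.005],[0,0,0,0,0.005]], "newtons": 10}}

```text
clock: 9.9
tool_pos: [0.6308, -0.2039, 0.2958]
eef_rot: [-0.131, 0.991, -0.001, 0.001]
contact_force: [0.8, -2.9, 1.2]
opening: 0.148
finger_force: 9.8
```

```bash
python3 - <<'E'
from h import *
s=r.get_state();print(s['tool_pos'],s['contact_force'],s['opening']*.0881,s['finger_force'])
t=np.arange(0,.56,.03)
y=-.195*np.cos(t)+.018*np.sin(t);z=.018*np.cos(t)+.195*np.sin(t)
for i in range(1,len(t)):print(round(t[i],2),"dy %.4f dz %.4f"%(y[i]-y[i-1],-(z[i]-z[i-1])))
E
```

```text
[ 0.6307793  -0.20387103  0.29581432] [ 0.83758864 -2.91785066  1.23574257] 0.013021502742088001 9.813542068004608
0.03 dy 0.0006 dz -0.0058
0.06 dy 0.0008 dz -0.0058
0.09 dy 0.0010 dz -0.0058
0.12 dy 0.0012 dz -0.0058
0.15 dy 0.0013 dz -0.0057
0.18 dy 0.0015 dz -0.0057
0.21 dy 0.0017 dz -0.0056
0.24 dy 0.0018 dz -0.0056
0.27 dy 0.0020 dz -0.0055
0.3 dy 0.0022 dz -0.0055
0.33 dy 0.0023 dz -0.0054
0.36 dy 0.0025 dz -0.0053
0.39 dy 0.0026 dz -0.0052
0.42 dy 0.0028 dz -0.0052
0.45 dy 0.0030 dz -0.0051
0.48 dy 0.0031 dz -0.0050
0.51 dy 0.0033 dz -0.0049
0.54 dy 0.0034 dz -0.0048
```

Gripped the bar. I'll lift it along the arc.

Emit:
{"fn": "move_arm", "kwargs": {"rows": [[0,0.0006,-0.0058,0,0.005],[0,0.0008,-0.0058,0,0.005],[0,0.001,-0.0058,0,0.005],[0,0.0012,-0.0058,0,0.005],[0,0.0013,-0.0057,0,0.005],[0,0.0015,-0.0057,0,0.005],[0,0.0017,-0.0056,0,0.005],[0,0.0018,-0.0056,0,0.005]]}}

```text
clock: 10.57
tool_pos: [0.6279, -0.1943, 0.3421]
eef_rot: [-0.131, 0.991, -0.001, 0.0]
contact_force: [2.8, -3.6, -1.1]
opening: 0.149
finger_force: 10.0
```

```bash
cat > f.py <<'E'
from h import *
s=r.get_state();p=s['tool_pos'];print(p,s['contact_force'],s['opening']*.0881,s['finger_force'],s['clock'])
w=snapshot("side");P=cloud(w)
c=np.array([.5842,-.0345]);a=np.radians(15.2);X=np.array([np.cos(a),np.sin(a)]);Y=np.array([-X[1],X[0]])
Q=np.stack([(P[...,:2]-c)@X,(P[...,:2]-c)@Y],-1)
h=(w["depth"]>0)&(abs(Q[...,1]+.16)<.03)&(abs(Q[...,0])<.036)&(abs(Q[...,0])>.02)&(P[...,2]>.13)&(P[...,2]<p[2]-.11)
if h.any(): print("bar",h.sum(),Q[h].mean(0),P[h][:,2].mean(), "grasp z",p[2]-.147)
E
python3 f.py
```

```text
[ 0.62790601 -0.19428297  0.3421024 ] [ 2.76281418 -3.56158874 -1.10517541] 0.013170557396970843 9.951416999101639 10.5667
bar 38 [-0.02788986 -0.16992555] 0.19598472147615784 grasp z 0.19510239811727895
```

The bar follows (z≈0.195, about 0.24 rad). I'll continue to about 0.53 rad and hold.

Emit:
{"fn": "move_arm", "kwargs": {"rows": [[0,0.002,-0.0055,0,0.005],[0,0.0022,-0.0055,0,0.005],[0,0.0023,-0.0054,0,0.005],[0,0.0025,-0.0053,0,0.005],[0,0.0026,-0.0052,0,0.005],[0,0.0028,-0.0052,0,0.005],[0,0.003,-0.0051,0,0.005],[0,0.0031,-0.005,0,0.005],[0,0.0033,-0.0049,0,0.005],[0,0.0034,-0.0048,0,0.005]]}}

```text
clock: 11.45
tool_pos: [0.6206, -0.1679, 0.3938]
eef_rot: [-0.131, 0.991, -0.001, 0.0]
contact_force: [-0.1, -3.7, 2.0]
opening: 0.15
finger_force: 9.7
```

Emit:
{"fn": "move_arm", "kwargs": {"rows": [[0,0,0,0,0.005],[0,0,0,0,0.005],[0,0,0,0,0.005],[0,0,0,0,0.005],[0,0,0,0,0.005],[0,0,0,0,0.005],[0,0,0,0,0.005],[0,0,0,0,0.005],[0,0,0,0,0.005],[0,0,0,0,0.005]]}}

```text
clock: 12.28
tool_pos: [0.6207, -0.168, 0.3935]
eef_rot: [-0.131, 0.991, -0.001, 0.0]
contact_force: [1.8, -5.4, 3.4]
opening: 0.151
finger_force: 9.6
```

```bash
python3 f.py; python3 b.py; python3 -c "
from h import *
a=snapshot('scene')['color'][120:300,230:430];b=snapshot('side')['color'][130:310,260:460]
cv2.imwrite('pics/t.png',cv2.cvtColor(cv2.resize(np.hstack([a,b]),(800,360)),cv2.COLOR_RGB2BGR))"
```

```text
[ 0.62068497 -0.16795434  0.39347177] [ 1.76536016 -5.44994751  3.3778913 ] 0.013294577565325637 9.613052615895867 12.2833
bar 39 [-0.02621197 -0.14319424] 0.24767439433334631 grasp z 0.24647176789757566
[ 0.58   0.818 -0.765  1.502  0.616  1.072  1.507] [ 0.62067937 -0.1679437   0.39346325] [-1.31340471e-01  9.91336874e-01 -9.37161359e-04  6.26052494e-05] [ 0.97988579 -4.82255506  2.28852983] 12.3333
```

View pics/t.png

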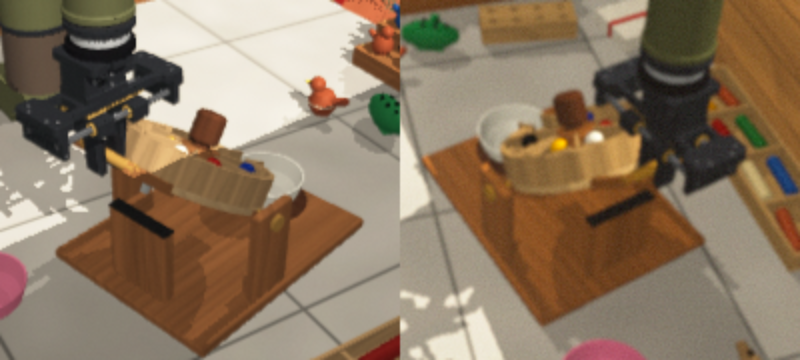

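The wheel is tipped about 0.52 rad and no green shows in it, so the bead has probably dropped into the dish, which the ring hides. I'll hold a little longer, then lower along the reverse arc.

Emit:
{"fn": "move_arm", "kwargs": {"rows": [[0,0,0,0,0.005],[0,0,0,0,0.005],[0,0,0,0,0.005],[0,0,0,0,0.005],[0,0,0,0,0.005],[0,0,0,0,0.005],[0,0,0,0,0.005],[0,0,0,0,0.005],[0,0,0,0,0.005],[0,0,0,0,0.005]]}}

```text
clock: 13.42
tool_pos: [0.6207, -0.168, 0.3935]
eef_rot: [-0.131, 0.991, -0.001, 0.0]
contact_force: [0.8, -5.4, 3.3]
opening: 0.155
finger_force: 9.6
```

Emit:
{"fn": "move_arm", "kwargs": {"rows": [[0,-0.0034,0.0048,0,0.005],[0,-0.0033,0.0049,0,0.005],[0,-0.0031,0.005,0,0.005],[0,-0.003,0.0051,0,0.005],[0,-0.0028,0.0052,0,0.005],[0,-0.0026,0.0052,0,0.005],[0,-0.0025,0.0053,0,0.005],[0,-0.0023,0.0054,0,0.005],[0,-0.0022,0.0055,0,0.005],[0,-0.002,0.0055,0,0.005]]}}

```text
clock: 14.25
tool_pos: [0.6279, -0.1941, 0.3409]
eef_rot: [-0.131, 0.991, -0.0, 0.0]
contact_force: [1.9, -4.7, 1.8]
opening: 0.145
finger_force: 9.8
```

```bash
python3 f.py; python3 b.py
```

```text
[ 0.62791217 -0.19407573  0.34091761] [ 1.90567846 -4.7389439   1.77258129] 0.012768267658507861 9.79940079152584 14.25
bar 38 [-0.02807027 -0.16937997] 0.19693911043042847 grasp z 0.19391760594970256
[ 0.595  0.895 -0.732  1.504  0.668  1.003  1.516] [ 0.62800052 -0.19442984  0.33981712] [-1.31243179e-01  9.91350167e-01 -2.65915937e-04  6.82942086e-05] [ 3.2445951  -5.1632392   0.37621212] 14.3
```

Emit:
{"fn": "move_arm", "kwargs": {"rows": [[0,-0.0018,0.0056,0,0.005],[0,-0.0017,0.0056,0,0.005],[0,-0.0015,0.0057,0,0.005],[0,-0.0013,0.0057,0,0.005],[0,-0.0012,0.0058,0,0.005],[0,-0.001,0.0058,0,0.005],[0,-0.0008,0.0058,0,0.005],[0,-0.0003,0.003,0,0.005],[0,-0.0003,0.0028,0,0.005],[0,0,0,0,0.005]]}}

```text
clock: 15.28
tool_pos: [0.6306, -0.2038, 0.2946]
eef_rot: [-0.131, 0.991, -0.0, 0.0]
contact_force: [2.5, -5.5, -1.7]
opening: 0.142
finger_force: 9.9
```

Emit:
{"fn": "move_arm", "kwargs": {"rows": [[0,0,0.001,0,0.005],[0,0,0.001,0,0.005],[0,0,0,0,0.005],[0,0,0,0,0.005]]}}

```text
clock: 15.62
tool_pos: [0.6306, -0.2039, 0.293]
eef_rot: [-0.131, 0.991, -0.001, 0.0]
contact_force: [3.0, -5.0, -1.7]
opening: 0.135
finger_force: 9.9
```

```bash
python3 f.py; python3 b.py
```

```text
[ 0.6306118  -0.20389934  0.29303088] [ 2.98373722 -4.97952358 -1.69185778] 0.011849665434208333 9.94089089334011 15.6167
bar 35 [-0.02743042 -0.1796291 ] 0.15096737229958437 grasp z 0.1460308787823851
[ 0.591  0.956 -0.701  1.519  0.715  0.935  1.497] [ 0.63061146 -0.20385781  0.29305268] [-1.31301836e-01  9.91342207e-01 -6.48285069e-04  1.89840950e-04] [ 2.18286637 -5.45319199 -1.38740842] 15.6667
```

The bar is back at its level height. I'll release, rise, then view the wheel and dish.

Emit:
{"fn": "move_arm", "kwargs": {"rows": [[0,0,0,0,0.044],[0,0,0,0,0.044],[0,0,0,0,0.044],[0,0,0,0,0.044],[0,0,-0.03,0,0.044],[0,0,-0.04,0,0.044],[0,0,-0.04,0,0.044],[0,0,-0.04,0,0.044],[0,0,0,0,0.044]]}}

```text
clock: 16.57
tool_pos: [0.6323, -0.2012, 0.4522]
eef_rot: [-0.132, 0.991, -0.001, 0.007]
contact_force: [1.6, 0.2, 0.5]
opening: 0.501
finger_force: 0.0
```

Emit:
{"fn": "move_arm", "kwargs": {"rows": [[0,0.04,0,0,0.044],[0,0.04,0,0,0.044],[0,0.04,0,0,0.044],[0,0.04,0,0,0.044],[0,0.04,0,0,0.044],[0,0.04,0,0,0.044],[0,0,0,0,0.044],[0,0,0,0,0.044]]}}

```text
clock: 17.23
tool_pos: [0.5667, 0.0322, 0.4437]
eef_rot: [-0.135, 0.991, 0.001, 0.0]
contact_force: [0.4, -1.0, -0.1]
opening: 0.502
finger_force: 0.0
```

```bash
python3 b.py; python3 f.py; python3 -c "
from h import *
w=snapshot('wrist');save(w,'e.png');P=cloud(w)
m=(w['depth']>0)&(np.hypot(P[...,0]-.5842,P[...,1]+.0345)<.106)&(np.hypot(P[...,0]-.5842,P[...,1]+.0345)>.09)&(abs(P[...,2]-.175)<.02)
q=P[m];q=q[q[:,2]>.168];A=np.c_[q[:,:2],np.ones(len(q))];print('ring plane',np.linalg.lstsq(A,q[:,2],rcond=None)[0])"
```

```text
[ 0.321  0.664 -0.804  1.676  0.54   1.037  1.182] [0.56672487 0.03223373 0.44368785] [-1.35238152e-01  9.90812883e-01  6.78739086e-04  1.11761258e-04] [ 0.36554966 -0.96900759 -0.11824136] 17.2333
wrist 242 392.6900826446281 147.7479338842975 [0.5243 0.1074 0.0415] centre stand xy -0.02 0.1545
[0.5680383  0.02738664 0.44282222] [-0.52725192  0.17748839  0.53927814] 0.04368587788101019 0.0 17.3833
bar 102 [ 0.00917505 -0.1705548 ] 0.14690382620542394 grasp z 0.29582221865563996
ring plane [-0.00449085  0.00198704  0.17693791]
```

View pics/e.png

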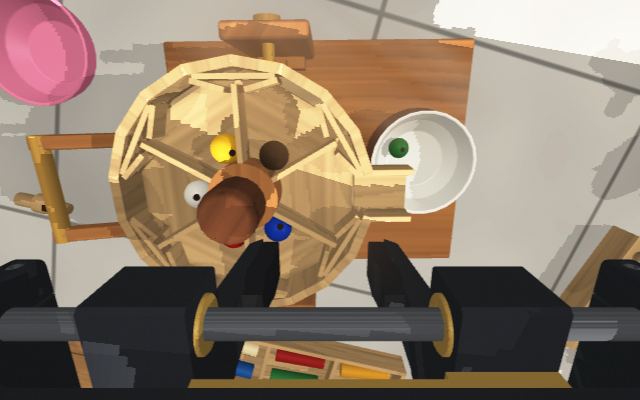

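The green bead (398,148) lies in the white dish, about 30 mm from its centre. The other five beads are in the wheel, the ring plane is level, and the arm touches nothing. Handing in.

```bash
python3 -c "
from plant import r
print(r.finish_job())"
```

```text
the job is handed in; nothing more can be done
None
```

The green bead is in the white dish, the wheel is back level on its rest with the other five beads still in it, and the job is handed in; the hand-in gave no verdict.

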